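# Knock a chocolate block out of its mould and pack it

### The job

Turn the winged knob clockwise until its eccentric bears firmly on the mould and let go, then press the knock-out lever all the way down so that the rod pushes the stuck chocolate up out of the cavity; the mould must stay down in its nest. Lift the chocolate out by its long sides, lay it flat on the dark slate and let go, then take it by its two ends and lower it gently, flat, to the bottom of the open carton and leave it there. Do not drop it, and leave the other things on the bench alone.

Things in the scene. Friction and masses are not known exactly. Their poses are not given: they have to be found in the camera images.
- stand: fixed grey knock-out stand, base 150x170 mm, deck 120x212 mm with its top 80 mm above the bench. Origin under the middle of the base; z up, -x is the front, where the lever sticks out, +y the side with the knob. On the deck the mould lies centred on the origin with 1.5 mm play, between low rails at +-x, a hooked steel stop at -y and the eccentric at +y
- clamp_knob (a joint): angle of the winged knob in rad, growing clockwise seen from above; starts near 0 (-0.15 to 0.15), the eccentric first touches the mould at about 1.1 to 1.3, has pushed it against the stop at about 1.3 and cannot go past 2.0. Stiff: needs about 0.12 Nm, and stays where it is left
- knob_grip (a point): point on the knob's axis at which to grip its black wing, 156 mm above the bench; the wing is a bar 46 mm long along this point's x axis, 12 mm thick along its y axis, from 136 to 166 mm above the bench. The knob's vertical axis stands 77 mm to +y of the stand's origin
- lever (a joint): angle of the knock-out lever in rad: 0 with its front end up (rod down), 0.42 fully pressed (rod 21 mm up, stop). Takes about 5 to 12 N at the pad, and stays where it is left
- lever_pad (a point): middle of the top of the round black pad, 40 mm in diameter, at the lever's front end, about 150 mm in front (-x) of the stand's origin; about 75 mm above the bench at the start, about 33 mm when fully pressed. It swings about a pivot 50 mm in front of the stand's origin and 48 mm above the bench. Press it from above
- mould: loose aluminium mould 95x97x36 mm in the nest, axes as the stand's, top 116 mm above the bench; open cavity 55x71 mm, 28 mm deep, with a hole in its floor for the rod. Four 9 mm pins rise 14 mm above its top off the cavity's ends (x +-16, y +-42.5 mm): only the chocolate's long sides can be gripped. Origin: centre of its underside. Unclamped it is lifted along with the chocolate
- chocolate: dark chocolate block 52 mm (x) by 68 mm (y) by 26 mm high, 0.12 kg, with six raised pieces on top. Origin at the centre of its underside. At the start it is held between rubber cheeks in the cavity, its top 2 mm below the mould's top; fully knocked out it stands free on the rod, still guided by the cavity, its top 16 mm above the mould's top
- slate: loose dark slate board 127x252x8 mm lying flat on the bench, long along its own y. Origin at the centre of its underside
- carton: open plain card carton fixed to the bench, inside 58 mm (x) by 74 mm (y), walls 3 mm thick and 36 mm high, floor 3 mm thick. In the middle of each end wall (+-y) is a thumb notch 40 mm wide that leaves a sill 6 mm high, so that the chocolate, its y along the carton's y, can be lowered in while held by its ends. Origin at the centre of its underside
- tin: bystander: round pastille tin, 70 mm in diameter and 36 mm high; origin at the centre of its underside
- shaker: bystander: cocoa shaker, 61 mm in diameter and 97 mm high; origin at the centre of its underside
- scoop: bystander: steel scoop 180x54x35 mm lying on the bench; origin at the middle of its underside
- eccentric (a point): middle of the round steel disc, 44 mm in diameter and 14 mm thick, that turns with the knob under it, 98.5 mm above the bench and 9 mm off the knob's axis; its x axis points along the lobe and is parallel to the wing. Turned towards the mould it bears on the mould's +y side and lies over its flange (10 mm high, 8 mm wide), holding it down
There are look-alikes about, which are no part of the job. What is shaped like the chocolate but turquoise is not meant. Leave any purple look-alike of the carton alone.

How it is judged:
By the outcome, as a careful person would: the job done as asked, in the order asked, and still so for the second after the job is handed in, with the robot touching nothing.
It also fails if it takes over 72 s, if anything falls off the work surface, if the arm or the gripper's body presses on something with over 40 N, if the wrist force passes 120 N, or if a joint passes its speed limit or range.

### The arm

A 6-joint arm with a two-finger parallel gripper is mounted at the origin on a cart in front of the work surface, level with it; the furniture and walls round the work are solid. World frame = base frame: x ahead of the robot, y to its left, z up, the work surface at z = 0. Lengths are in m, angles in degrees, forces in N, time in s.
With the tool pointing down it reaches from about 0.325 to 0.775 m from the base axis. Payload 9.3 kg.
Tool frame: the origin (TCP) lies midway between the tips of the shut fingers; the grasp point (between the pads) lies 19 mm behind it; z points along the fingers, y is the line along which they close (so a half turn about z gives the same grasp; the last joint's range is limited). The gripper opens to 85 mm and grips with 20 to 120 N. Pads are 22 mm wide; open, the fingers measure 114 mm over their backs; the gripper's body (76 mm by 85 mm) begins 54 mm behind the grasp point. The pads swing forward as they close: fully open they stand 13 mm farther back than shut.
Start: joints at [-8.743, 14.817, 1.232, 76.415, 0, 81.257], TCP at [0.55, -0, 0.205] pointing down, gripper open.
Joint ranges: [-174.27, 174.27], [-52.1, 104.24], [-59.71, 78.15], [-110.17, 111.67], [-87.03, 83.33], [-180, 180]. Speed limits (degrees/s): [127.2, 127.2, 159.86, 180, 180, 180].

### API

Orientations are given as [roll, pitch, yaw] about the fixed x, y, z axes, in that order (R = Rz(yaw) Ry(pitch) Rx(roll)).
In Python, from bench import bot, eyes gives the robot as it stands.
- The arm moves only by the tool servo_tool, never from a script. Its argument "plan" is one flat list of numbers, 7 for each row, row after row: the shift along the tool's x, y, z in cm, then the turn, a rotation vector about the tool's x, y, z in degrees, then the opening, from -1 (shut) to 1 (fully open). In form: [x, y, z, wx, wy, wz, claw, x, y, z, wx, wy, wz, claw, ...]. A call has 1 to 20 rows; each row shifts and turns the commanded pose from where the row before left it, along the tool's axes as they then stand; what a row does not reach is not made up. A row lasts 1/12 s, in which the tool goes at most 41.7 mm and 7.16 degrees, less where a joint would pass 70% of its speed; a pose out of reach is approached as far as the arm can. A call with a gripper value outside its range is refused whole. The fingers move at their own pace and stop on an object; "grip_force" is the grip in N (left out, the last holds). Time passes only in rows, so rows that do not move let the fingers close. It gives the time, the measured TCP pose, the force, the opening and the grip force at its end, in the units of the state.
- bot.get_obs(): the state, without advancing time (a new reading comes with each control period).
- eyes.camera(name): name is "scene" or "top"; returns a dict with "color" (400x640x3 uint8, red, green, blue), "depth" (400x640 float32, m along the optical axis (not along the pixel's ray), 0 where there is no reading), "camera_matrix" (3x3 intrinsics, pixels), "k1" (the pictures are not rectified: a ray, as slopes to the right and down, at radius r is drawn at 1 + k1 r^2 times it, then the intrinsics apply), "R" (3x3) and "t" (3): a world point X has camera coordinates R X + t. Camera axes: x right, y down, z forward; pixel columns grow to the right and rows downward; lengths in m; the calibration is good to about 2 mm. A picture is of the moment at which its call begins.
- bot.sign_off(): hands the job in; it is judged then, once.
The state is a dict: "time_s": time; "joint_positions": joint angles; "qd": joint speeds; "joint_efforts": joint torques, N m; "ee_pos": TCP position; "eef_rot": TCP orientation; "force": force on the tool from outside, world axes, zero at the start; "ft_torque": the same for the moment, N m; "grip_width": finger opening in m; "finger_force": force on a finger pad.
Only numpy, scipy, OpenCV 4.12 (cv2) and the standard library are available. Lean on these libraries where they do the work, as an engineer would, in place of code of your own. Each camera call takes 0.05 s, during which the arm holds its last target. There are 200 camera calls.

## Working session

There is one attempt and no reset: what is moved stays moved. The work goes in short steps, Python scripts to look and compute and a tool call to move; the robot and the scene stay as the last step left them, time stands still between calls to the robot, and variables do not carry over. Pictures are saved under pics/ and viewed, at most 10 in all, crops included, and the job is handed in when it is done.

Besides the shell and the picture viewer there is one more tool, called after "Request:" in YAML: its name, and indented under it one key for each argument. servo_tool: Moves the arm, as the interface text tells. Its arguments: {"type":"object","properties":{"plan":{"type":"array","items":{"type":"number"}},"grip_force":{"type":"number"}},"required":["plan"]}

```bash
ls; mkdir -p pics; cat > h.py <<'E'
import numpy as np, cv2
from bench import bot, eyes
def cam(n):
    c=eyes.camera(n); c['K']=np.array(c['camera_matrix']);c['R']=np.array(c['R']);c['t']=np.array(c['t']);return c
def rays(c,uv):
    uv=np.array(uv,float).reshape(-1,1,2)
    # drawn = s*(1+k1 r^2): OpenCV model
    s=cv2.undistortPoints(uv,c['K'],np.array([c['k1'],0,0,0,0.])).reshape(-1,2)
    d=np.c_[s,np.ones(len(s))]@c['R']; o=-c['R'].T@c['t']
    return o,d,s
def onz(c,uv,z):
    o,d,_=rays(c,uv); return o+d*((z-o[2])/d[:,2])[:,None]
def cloud(c):
    h,w=c['depth'].shape; v,u=np.mgrid[:h,:w]
    o,d,_=rays(c,np.c_[u.ravel(),v.ravel()]); 
    return (o+d*c['depth'].reshape(-1,1)).reshape(h,w,3)
def proj(c,X):
    r,_=cv2.Rodrigues(c['R']); p,_=cv2.projectPoints(np.array(X,float).reshape(-1,1,3),r,c['t'],c['K'],np.array([c['k1'],0,0,0,0.])); return p.reshape(-1,2)
E
python3 - <<'E'
from h import *
for n in('top','scene'):
    c=cam(n); cv2.imwrite(f'pics/{n}0.png',c['color'][...,::-1]); np.savez(f'{n}0.npz',**{k:c[k] for k in('color','depth','K','R','t','k1')})
    print(n,-c['R'].T@c['t'],c['K'].tolist(),c['k1'],c['R'].round(2).tolist())
print(bot.get_obs())
E
```

```text
pics
top [0.30284709 0.02674756 1.58620874] [[466.0672391817558, 0.0, 317.22368444650823], [0.0, 466.0672391817558, 200.6803865989925], [0.0, 0.0, 1.0]] 0.02875769947691782 [[-0.01, -1.0, -0.02], [-0.99, 0.01, -0.15], [0.15, 0.02, -0.99]]
scene [-0.26053849 -0.78699916  0.67738862] [[434.5663721718797, 0.0, 327.12691890161585], [0.0, 434.5663721718797, 194.3249433583025], [0.0, 0.0, 1.0]] 0.030454138571355413 [[0.73, -0.68, 0.01], [-0.29, -0.33, -0.9], [0.61, 0.65, -0.44]]
{'time_s': 0.1, 'joint_positions': array([-8.74203818e+00,  1.48456590e+01,  1.19531665e+00,  7.64145625e+01,
       -5.56769579e-04,  8.12548416e+01]), 'qd': array([-0.05265136, -0.10338183,  0.14966278,  0.01465028, -0.05160726,
       -0.11449874]), 'joint_efforts': array([ 3.14176716e-03, -5.56694484e+01,  3.45071769e+01,  1.17344077e-02,
       -2.28166823e-04,  1.16645586e-05]), 'ee_pos': array([5.49732600e-01, 4.57309803e-05, 2.04552744e-01]), 'eef_rot': array([-1.79935765e+02, -9.31782089e-03,  9.00031153e+01]), 'force': array([ 0.43653712, -0.92560967,  0.51588534]), 'ft_torque': array([ 0.02075906,  0.01722578, -0.01106011]), 'finger_force': 0.0, 'grip_width': 0.08527091393181932}
```

View pics/top0.png

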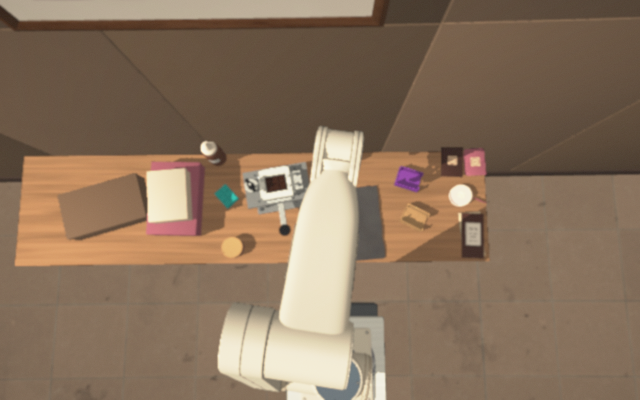

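View pics/scene0.png

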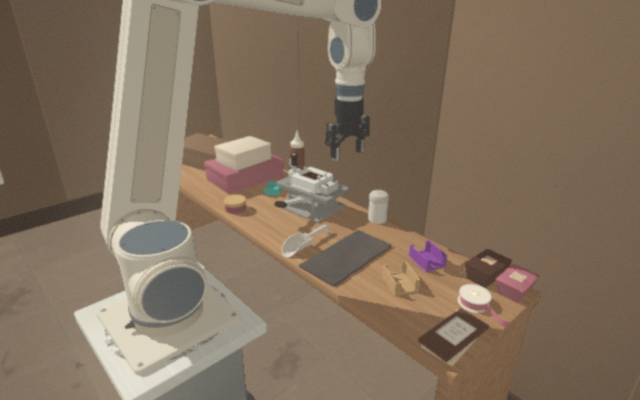

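Top view: the stand is at (275,187) with its lever pad at (285,229) and knob at about (250,184). The tan carton is at (417,215) with a purple look-alike at (408,179), and the slate is at (365,222). The turquoise block at (227,197) isn't the chocolate. The dark chocolate is in the mould cavity at (276,184).

```bash
python3 - <<'E'
from h import *
D={n:dict(np.load(f'{n}0.npz')) for n in('top','scene')}
t,s=D['top'],D['scene']
a=cv2.resize(t['color'][150:245,225:320],None,fx=5,fy=5,interpolation=cv2.INTER_CUBIC)
b=cv2.resize(t['color'][160:240,390:445],None,fx=5,fy=5,interpolation=cv2.INTER_CUBIC)
im=np.zeros((475,760,3),np.uint8); im[:,:475]=a; im[:400,480:755]=b
cv2.imwrite('pics/crop.png',im[...,::-1])
for n,c in D.items():
    P=cloud(c); hsv=cv2.cvtColor(c['color'],cv2.COLOR_RGB2HSV)
    ok=(c['depth']>0)
    def rep(name,m,z=None):
        q=P[m]; 
        if len(q)<5: print(n,name,len(q));return
        print(n,name,len(q),'med',np.median(q,0).round(4),'lo',np.percentile(q,3,axis=0).round(3),'hi',np.percentile(q,97,axis=0).round(3))
        r=cv2.minAreaRect(q[:,:2].astype(np.float32)); print('   rect',np.round(r[0],4),np.round(r[1],4),round(r[2],1))
    X,Y,Z=P[...,0],P[...,1],P[...,2]
    work=ok&(X>.3)&(X<.8)&(abs(Y)<.6)&(Z<.2)
    rep('bench',work&(abs(Z)<.02)&(Y<-.3)&(Y>-.5))
    st=work&(Y>.05)&(Y<.35)
    rep('deck',st&(abs(Z-.08)<.006)&(hsv[...,1]<80)&(X>.45))
    rep('mouldtop',st&(abs(Z-.116)<.006)&(hsv[...,1]<80)&(hsv[...,2]>130)&(X>.45))
    rep('wing',st&(Z>.145)&(Z<.18)&(hsv[...,2]<90)&(X>.45))
    rep('pad',st&(Z>.06)&(Z<.09)&(hsv[...,2]<70)&(X<.5))
    ct=work&(Y<-.1)&(Y>-.45)&(Z>.025)&(Z<.05)&(hsv[...,0]>8)&(hsv[...,0]<25)
    rep('carton',ct)
    rep('slate',work&(Z<.016)&(hsv[...,2]<95)&(Y<.05)&(Y>-.3)&(hsv[...,1]<90))
E
```

```text
top bench 4771 med [ 0.4952 -0.3738  0.0015] lo [ 0.339 -0.491 -0.006] hi [ 0.694 -0.305  0.019]
   rect [ 0.5216 -0.4   ] [0.3836 0.1999] 0.0
top deck 784 med [0.5633 0.206  0.0802] lo [0.514 0.084 0.075] hi [0.65  0.286 0.085]
   rect [0.5661 0.1522] [0.2062 0.276 ] 21.0
top mouldtop 542 med [0.5837 0.1794 0.1154] lo [0.534 0.118 0.111] hi [0.629 0.234 0.121]
   rect [0.5806 0.1896] [0.0958 0.1718] 10.1
top wing 31 med [0.5612 0.2514 0.1653] lo [0.551 0.064 0.152] hi [0.711 0.271 0.173]
   rect [0.6445 0.1708] [0.0417 0.2481] 41.6
top pad 63 med [0.4327 0.1596 0.0759] lo [0.422 0.147 0.07 ] hi [0.446 0.171 0.082]
   rect [0.4322 0.1601] [0.0275 0.0265] 2.0
top carton 521 med [ 0.6139 -0.3806  0.0351] lo [ 0.435 -0.445  0.025] hi [ 0.713 -0.133  0.05 ]
   rect [ 0.5411 -0.2775] [0.3447 0.3463] 89.9
top slate 1130 med [ 0.4251 -0.1221  0.0088] lo [ 0.347 -0.161  0.002] hi [ 0.555 -0.09   0.015]
   rect [ 0.5263 -0.1263] [0.0851 0.3706] 89.7
scene bench 8430 med [ 0.4438 -0.4044 -0.0007] lo [ 0.328 -0.497 -0.011] hi [ 0.658 -0.305  0.019]
   rect [ 0.5196 -0.4   ] [0.2    0.3898] 90.0
scene deck 512 med [0.5494 0.1242 0.0776] lo [0.512 0.077 0.075] hi [0.709 0.279 0.085]
   rect [0.6091 0.2056] [0.209  0.2698] 0.7
scene mouldtop 309 med [0.5703 0.1853 0.1132] lo [0.532 0.133 0.11 ] hi [0.627 0.254 0.12 ]
   rect [0.5791 0.1967] [0.1034 0.1297] 5.1
scene wing 42 med [0.5622 0.2496 0.1575] lo [0.548 0.243 0.146] hi [0.587 0.267 0.164]
   rect [0.6289 0.2542] [0.0256 0.1633] 88.8
scene pad 7 med [0.4281 0.143  0.0729] lo [0.419 0.14  0.07 ] hi [0.432 0.148 0.074]
   rect [0.4251 0.1448] [0.0067 0.0136] 78.7
scene carton 1487 med [ 0.6934 -0.3365  0.0403] lo [ 0.446 -0.437  0.025] hi [ 0.713 -0.122  0.05 ]
   rect [ 0.5742 -0.2738] [0.3529 0.291 ] 88.8
scene slate 155 med [ 0.4258 -0.1625  0.0051] lo [ 0.337 -0.172  0.001] hi [ 0.562 -0.118  0.008]
   rect [ 0.4544 -0.1152] [0.2402 0.0995] 4.7
```

View pics/crop.png

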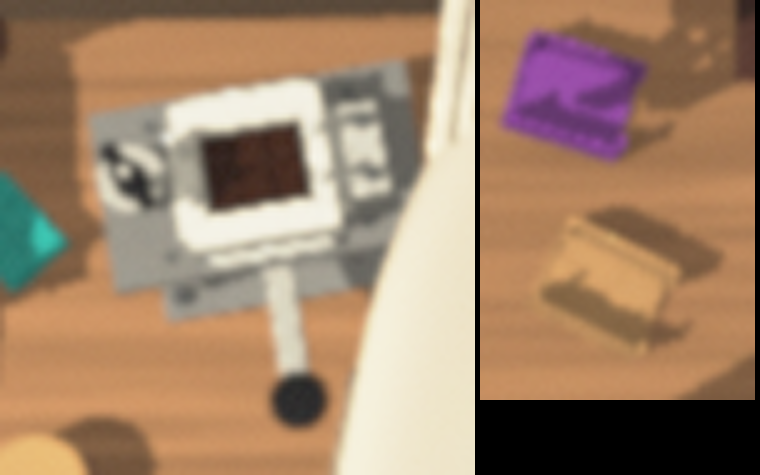

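The crop confirms the real parts:
- **Chocolate:** the dark block in the white mould cavity, crop (256,167).
- **Knob wing:** crop (108,150) to (158,205).
- **Lever pad:** crop (299,398).
- **Carton:** the plain tan one with notches at crop (610,285). The purple one at (575,97) is the decoy.

```bash
cat > m.py <<'E'
from h import *
def blob(m,near,img=None):
    n,l,st,ce=cv2.connectedComponentsWithStats(m.astype(np.uint8))
    i=1+np.argmin(np.hypot(*(ce[1:]-near).T)-(0)+1e3*(st[1:,4]<8)); return l==i
def up(c,x0,y0,x1,y1,f=8):
    im=cv2.resize(c['color'][y0:y1,x0:x1],None,fx=f,fy=f,interpolation=cv2.INTER_CUBIC)
    g=lambda uv:(np.array(uv,float)+.5)/f-.5+[x0,y0]
    return im,g
def rect(c,m,g,z,near,name):
    b=blob(m,near); v,u=np.nonzero(b); 
    q=onz(c,g(np.c_[u,v]),z); r=cv2.minAreaRect((q[:,:2]*1000).astype(np.float32))
    print(name,'cent',q.mean(0).round(4),'rect',np.round(r[0],1),np.round(r[1],1),round(r[2],1)); return q,r
E
python3 - <<'E'
from m import *
t=dict(np.load('top0.npz')); s=dict(np.load('scene0.npz'))
im,g=up(t,225,150,320,245); hsv=cv2.cvtColor(im,cv2.COLOR_RGB2HSV);V=hsv[...,2]
k=8/5
rect(t,(V<85)&(hsv[...,1]>60),g,.114,(256*k,167*k),'choc')
rect(t,V<70,g,.075,(299*k,398*k),'pad')
m=V<110; m[:, :int(95*k)]=0
q,r=rect(t,m,g,.166,(132*k,177*k),'wing')
w,e=np.linalg.eigh(np.cov(q[:,:2].T)); print('wing dir',np.degrees(np.arctan2(e[1,1],e[0,1])))
rect(t,(V>185)&(hsv[...,1]<40),g,.116,(256*k,167*k),'mould')
im,g=up(t,395,195,440,240); hsv=cv2.cvtColor(im,cv2.COLOR_RGB2HSV)
cv2.imwrite('pics/dbg.png',im[...,::-1])
# deck from top cloud, grey, plane z .08; stand base
P=cloud(t)
# top camera check of carton walls with height
X,Y,Z=P[...,0],P[...,1],P[...,2]
for n,c in(('top',t),('scene',s)):
    P=cloud(c);X,Y,Z=P[...,0],P[...,1],P[...,2]
    m=(abs(X-.475)<.07)&(abs(Y+.28)<.07)&(Z>.02)&(Z<.045)
    q=P[m]; print(n,len(q)); r=cv2.minAreaRect((q[:,:2]*1000).astype(np.float32)); print(r, q.min(0),q.max(0))
E
```

```text
choc cent [0.5807 0.1848 0.114 ] rect [580.7 184.4] [44.1 60.2] 8.9
pad cent [0.4337 0.1587 0.075 ] rect [433.7 158.8] [29.7 28.5] 89.4
wing cent [0.5581 0.25   0.166 ] rect [556.6 248.4] [28.3 16.9] 44.6
wing dir -140.76055893089116
mould cent [0.5728 0.1816 0.116 ] rect [575.4 186.5] [114.3 107.6] 9.2
top 95
((475.7416687011719, -272.14288330078125), (78.90760040283203, 64.96063232421875), 62.88178253173828) [ 0.43049698 -0.32006038  0.02025532] [ 0.52206011 -0.22337537  0.04478064]
scene 241
((474.71588134765625, -272.19024658203125), (82.40139770507812, 66.33861541748047), 62.393680572509766) [ 0.4282792  -0.32136287  0.02002191] [ 0.52159529 -0.22142705  0.03594258]
```

```bash
python3 - <<'E'
from m import *
t=dict(np.load('top0.npz')); s=dict(np.load('scene0.npz'))
g=lambda u,v:[225+(u+.5)/5-.5,150+(v+.5)/5-.5]
print(onz(t,[g(108,150),g(158,205),g(133,177.5)],.166).round(4)); print('choc',onz(t,[g(256,167)],.114))
# dark pixels list around knob
print(cv2.cvtColor(t['color'],cv2.COLOR_RGB2GRAY)[177:194,243:262])
p=proj(s,[[.5685,.2605,.166]])[0];print(p)
x,y=int(p[0])-32,int(p[1])-24
a=cv2.resize(s['color'][y:y+48,x:x+80],None,fx=9,fy=9,interpolation=cv2.INTER_CUBIC)
for X in ([.5685,.2605,.166],[.5685,.2605,.136],[.559,.25,.166],[.581,.1846,.114]):
    u=((proj(s,[X])[0]-[x,y]+.5)*9-.5).astype(int); cv2.circle(a,tuple(map(int,u)),4,(255,0,0),1); print(X,u)
cv2.imwrite('pics/k.png',a[...,::-1])
E
```

```text
[[0.5826 0.2699 0.166 ]
 [0.5476 0.2384 0.166 ]
 [0.5651 0.2541 0.166 ]]
choc [[0.58059571 0.1832511  0.114     ]]
[[154 155 151 147 147 150 155 154 154 154 152 148 146 156 188 221 223 215
  198]
 [152 146 135 122 122 142 163 171 169 166 160 151 143 145 169 203 209 183
  167]
 [148 136 111  85  92 131 173 197 199 195 182 161 140 126 134 163 176 162
  151]
 [142 130  96  66  66 109 159 196 210 211 205 192 167 137 121 139 157 155
  148]
 [145 137 112  82  62  81 123 160 184 202 211 211 200 169 136 138 158 159
  153]
 [152 155 151 126  91  96 124 134 142 162 189 207 212 193 160 146 158 165
  163]
 [161 178 184 162 126 142 171 157 117 109 145 185 207 200 172 148 154 165
  169]
 [171 193 201 180 140 153 180 165 109  72 101 149 178 177 156 138 150 163
  169]
 [171 194 209 192 151 131 140 126  85  51  70 110 142 146 136 128 143 161
  170]
 [162 187 208 207 172 122  92  77  59  43  49  83 115 132 127 121 141 161
  170]
 [158 181 207 214 191 140  85  58  49  45  49  80 118 138 130 118 140 165
  173]
 [161 179 204 217 208 172 124  88  67  58  50  79 122 143 129 117 138 169
  178]
 [164 175 197 216 215 203 176 146 119  89  59  69 102 123 115 112 140 175
  195]
 [162 168 178 196 208 214 210 194 174 135  87  64  84 104 106 118 158 204
  224]
 [155 160 165 172 185 199 207 206 194 163 120  97 106 116 120 136 178 221
  236]
 [140 153 160 159 166 173 179 183 177 161 139 130 137 141 141 151 182 223
  238]
 [122 137 150 154 155 157 160 158 157 152 149 147 150 152 151 155 177 217
  237]]
[293.96141709 153.90714311]
[0.5685, 0.2605, 0.166] [300 228]
[0.5685, 0.2605, 0.136] [302 304]
[0.559, 0.25, 0.166] [298 242]
[0.581, 0.1846, 0.114] [464 413]
```

View pics/k.png

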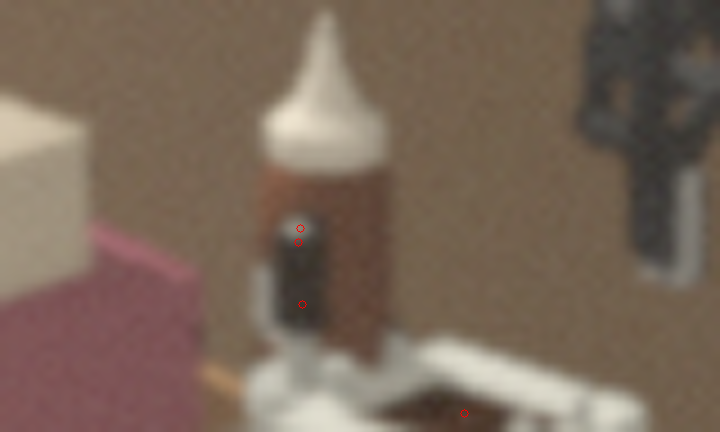

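The scene crop shows the wing end-on at about (300,270), in front of the squeeze bottle. That agrees with a knob axis near (0.567, 0.257) and a wing direction of about 40°. Now moving over the knob.

Request:
servo_tool:
  plan: [3.2,0.2,0,0,0,0,1,3.2,0.2,0,0,0,0,1,3.2,0.2,0,0,0,0,1,3.2,0.2,0,0,0,0,1,3.2,0.2,0,0,0,0,1,3.2,0.2,0,0,0,0,1,3.2,0.2,0,0,0,0,1,3.3,0.3,0,0,0,0,1,0,0,0,0,0,-7,1,0,0,0,0,0,-7,1,0,0,0,0,0,-7,1,0,0,0,0,0,-7,1,0,0,0,0,0,-7,1,0,0,0,0,0,-7,1,0,0,0,0,0,-7,1,0,0,0,0,0,-7,1,0,0,0,0,0,-7,1,0,0,0,0,0,-7,1,0,0,0,0,0,-7,1,0,0,0,0,0,-7,1]

```text
time_s: 1.77
ee_pos: [0.5668, 0.2569, 0.2046]
eef_rot: [-180.0, -0.0, 174.3]
force: [0.1, 0.3, -0.2]
grip_width: 0.0856
finger_force: 0.0
```

Request:
servo_tool:
  plan: [0,0,0,0,0,-6.5,1,0,0,0,0,0,-6.5,1,0,0,0,0,0,-6.5,1,0,0,0,0,0,-6.5,1,0,0,0,0,0,-6.5,1,0,0,0,0,0,-6.5,1,0,0,0,0,0,-6.5,1,0,0,0,0,0,0,0,0,0,0,0,0,0,0,0,0,0,0,0,0,0]
  grip_force: 20

```text
time_s: 2.6
ee_pos: [0.5669, 0.257, 0.2049]
eef_rot: [180.0, -0.0, -140.7]
force: [-0.6, 0.2, -0.4]
grip_width: 0.0514
finger_force: 0.0
```

Request:
servo_tool:
  plan: [0,0,1.2,0,0,0,0,0,0,1.2,0,0,0,0,0,0,1.2,0,0,0,0,0,0,1.2,0,0,0,0,0,0,1.0,0,0,0,0,0,0,0.8,0,0,0,0,0,0,0,0,0,0,-0.5,0,0,0,0,0,0,-0.7,0,0,0,0,0,0,-0.8,0,0,0,0,0,0,-0.9,0,0,0,0,0,0,-0.9,0,0,0,0,0,0,-0.9]

```text
time_s: 3.6
ee_pos: [0.5655, 0.2586, 0.1394]
eef_rot: [179.8, -0.0, -140.4]
force: [-5.7, 6.5, -1.9]
grip_width: 0.0098
finger_force: 19.5
```

Request:
servo_tool:
  plan: [0,0.3,0,0,0,0,-1,0,0,0,0,0,0,-1,0,0,0,0,0,0,-1]
  grip_force: 60

```text
time_s: 3.85
ee_pos: [0.5655, 0.2595, 0.1399]
eef_rot: [-180.0, 0.1, -140.5]
force: [-1.0, 0.3, 5.8]
grip_width: 0.0001
finger_force: 2.7
```

```bash
python3 - <<'E'
from m import *
print(bot.get_obs()['force'],bot.get_obs()['grip_width'],bot.get_obs()['ee_pos'])
t=cam('top');s=cam('scene')
a=cv2.resize(t['color'][160:215,225:275],None,fx=8,fy=8,interpolation=cv2.INTER_CUBIC)
p=proj(s,[[.567,.258,.14]])[0];x,y=int(p[0])-25,int(p[1])-28
b=cv2.resize(s['color'][y:y+55,x:x+48],None,fx=8,fy=8,interpolation=cv2.INTER_CUBIC)
print(x,y)
cv2.imwrite('pics/k2.png',np.hstack([a,b])[...,::-1])
E
```

```text
[-1.04540309  0.32281682  5.81668073] 0.0001367109762349808 [0.56547554 0.25950594 0.13988236]
269 133
```

View pics/k2.png

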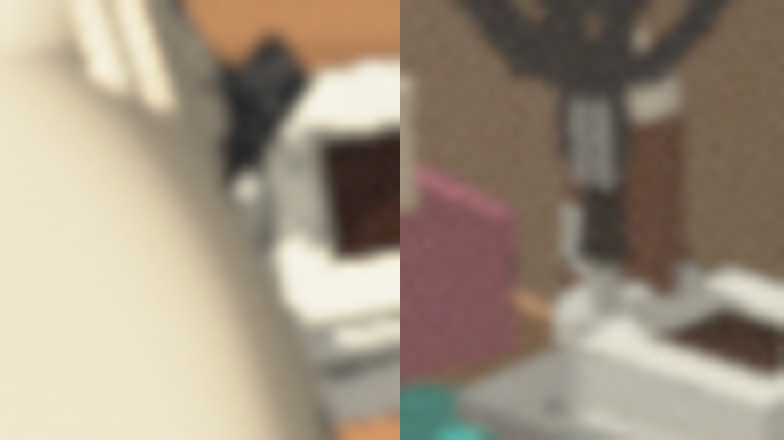

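The fingers shut fully beside the wing, so they aren't holding it. I'll lift clear and look at the knob again.

Request:
servo_tool:
  plan: [0,0,-1.2,0,0,0,-1,0,0,-1.8,0,0,0,-1,0,0,-2,0,0,0,-1,0,0,-2,0,0,0,-1,1.9,-2.3,0,0,0,0,0,1.9,-2.3,0,0,0,0,0,1.9,-2.3,0,0,0,0,0,1.9,-2.3,0,0,0,0,0,1.9,-2.3,0,0,0,0,0]

```text
time_s: 4.7
ee_pos: [0.5648, 0.1087, 0.2091]
eef_rot: [-180.0, 0.0, -140.5]
force: [0.3, 0.2, 0.3]
grip_width: 0.0427
finger_force: 0.0
```

```bash
python3 - <<'E'
from m import *
t=cam('top');s=cam('scene')
for n,c in(('top1',t),('scene1',s)): np.savez(f'{n}.npz',**{k:c[k] for k in('color','depth','K','R','t','k1')})
a=cv2.resize(t['color'][165:205,235:270],None,fx=11,fy=11,interpolation=cv2.INTER_CUBIC)
x,y=276,140
b=cv2.resize(s['color'][y:y+40,x:x+35],None,fx=11,fy=11,interpolation=cv2.INTER_CUBIC)
for im,c,o in((a,t,(235,165)),(b,s,(x,y))):
    for X in ([.5685,.2605,.166],[.5685,.2605,.136]):
        u=((proj(c,[X])[0]-o+.5)*11-.5).astype(int); cv2.circle(im,tuple(map(int,u)),4,(255,0,0),1)
cv2.imwrite('pics/k3.png',np.hstack([a,b])[...,::-1])
for n,c in(('top',t),('scene',s)):
    P=cloud(c); V=cv2.cvtColor(c['color'],cv2.COLOR_RGB2GRAY)
    m=(abs(P[...,0]-.565)<.04)&(abs(P[...,1]-.257)<.04)&(P[...,2]>.125)&(P[...,2]<.18)
    v,u=np.nonzero(m); print(n); print(np.c_[u,v,(P[m]*1000).round(),V[m]].astype(int)[::2].tolist())
E
```

```text
top
[[262, 176, 602, 226, 126, 230], [247, 178, 588, 268, 162, 127], [245, 179, 585, 274, 164, 112], [247, 179, 584, 267, 168, 98], [260, 179, 590, 231, 135, 181], [245, 180, 581, 273, 168, 97], [247, 180, 581, 267, 166, 72], [249, 180, 582, 261, 164, 164], [246, 181, 579, 271, 162, 84], [248, 181, 578, 264, 165, 87], [250, 181, 577, 257, 173, 160], [247, 182, 575, 268, 165, 93], [249, 182, 575, 261, 166, 125], [251, 182, 575, 255, 166, 143], [247, 183, 572, 268, 164, 126], [249, 183, 571, 260, 169, 172], [251, 183, 573, 256, 161, 117], [253, 183, 578, 254, 133, 147], [248, 184, 568, 263, 172, 154], [250, 184, 568, 258, 168, 165], [252, 184, 568, 251, 167, 75], [254, 184, 574, 250, 139, 148], [248, 185, 565, 264, 166, 133], [250, 185, 565, 257, 169, 129], [252, 185, 566, 252, 165, 52], [254, 185, 570, 250, 138, 110], [248, 186, 562, 264, 167, 123], [250, 186, 563, 259, 162, 78], [252, 186, 562, 252, 166, 45], [254, 186, 567, 249, 139, 83], [249, 187, 561, 262, 158, 87], [251, 187, 559, 254, 169, 49], [253, 187, 558, 248, 171, 46], [249, 188, 562, 266, 133, 127], [251, 188, 556, 255, 
[... 1003 characters left out ...]
 148, 61], [291, 161, 551, 255, 148, 108], [293, 161, 553, 247, 149, 59], [295, 161, 565, 252, 145, 57], [291, 162, 550, 254, 145, 108], [293, 162, 552, 246, 146, 56], [295, 162, 563, 249, 143, 58], [291, 163, 564, 271, 132, 98], [293, 163, 553, 246, 143, 54], [295, 163, 561, 247, 140, 58], [297, 163, 579, 259, 132, 67], [292, 164, 550, 249, 139, 69], [294, 164, 555, 244, 139, 59], [296, 164, 567, 249, 134, 61], [291, 165, 558, 264, 129, 123], [293, 165, 550, 244, 137, 85], [295, 165, 564, 250, 131, 71], [297, 165, 573, 251, 129, 72], [294, 166, 561, 253, 128, 116], [304, 166, 587, 233, 127, 114], [306, 166, 592, 228, 127, 116], [298, 169, 554, 223, 128, 174], [298, 170, 553, 221, 126, 165]]
```

View pics/k3.png

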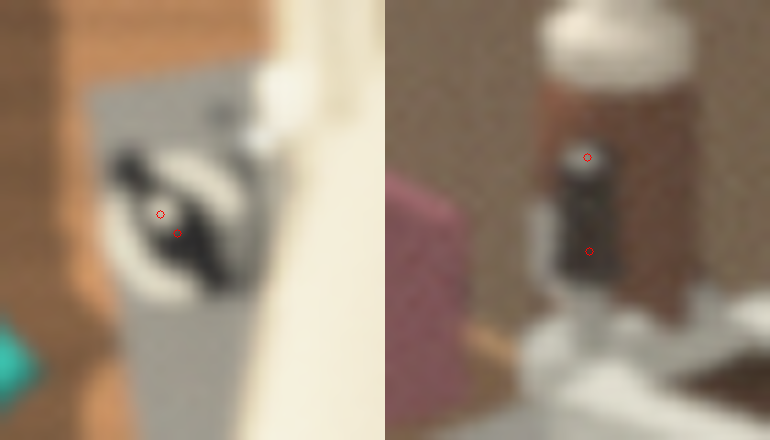

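The top crop shows the wing unmoved, running (115,160) to (230,285) with its centre cap at (160,214). The scene crop puts it at (585,215). Both agree with my axis estimate. The tips may have been sitting higher than I assumed, so I'm checking the fingertip height in the depth cloud.

```bash
python3 - <<'E'
from m import *
for f,tcp in(('scene0',(.55,0,.2046)),('scene1',(.5648,.1087,.2091)),('top1',(.5648,.1087,.2091))):
    c=dict(np.load(f+'.npz')); P=cloud(c)
    m=(np.hypot(P[...,0]-tcp[0],P[...,1]-tcp[1])<.07)&(P[...,2]>.18)&(P[...,2]<.3)
    q=P[m]; print(f,len(q),proj(c,[tcp]).round(1))
    if len(q)>5:
        for z in np.arange(.18,.27,.01):
            k=q[(q[:,2]>=z)&(q[:,2]<z+.01)]
            if len(k): print(round(z,3),len(k),k.min(0).round(3),k.max(0).round(3))
E
```

```text
scene0 346 [[346.8 167.8]]
0.24 35 [ 0.493 -0.014  0.242] [0.598 0.012 0.25 ]
0.25 58 [ 0.489 -0.015  0.25 ] [0.606 0.008 0.259]
0.26 59 [ 0.491 -0.016  0.26 ] [0.605 0.008 0.27 ]
0.27 58 [ 0.49  -0.015  0.27 ] [0.605 0.011 0.28 ]
scene1 307 [[324.6 154.5]]
0.23 10 [0.539 0.076 0.234] [0.579 0.125 0.239]
0.24 32 [0.536 0.074 0.24 ] [0.582 0.126 0.25 ]
0.25 37 [0.535 0.073 0.25 ] [0.591 0.126 0.26 ]
0.26 39 [0.536 0.071 0.26 ] [0.592 0.126 0.27 ]
0.27 37 [0.532 0.068 0.27 ] [0.587 0.134 0.28 ]
top1 8 [[297.2 182. ]]
```

The visible tips sit about 20 mm above the reported TCP at every opening: about 242 mm open and 234 mm half open, for a TCP at about 205 mm. So the earlier grip only pinched the wing's top edge. I'll go 20 mm lower.

Request:
servo_tool:
  plan: [-1.95,2.29,0,0,0,0,0,-1.95,2.29,0,0,0,0,0,-1.95,2.29,0,0,0,0,0,-1.95,2.29,0,0,0,0,0,-1.95,2.29,0,0,0,0,0,0,0,2,0,0,0,0,0,0,2,0,0,0,0,0,0,2,0,0,0,0,0,0,1.5,0,0,0,0,0,0,1,0,0,0,0,0,0,0.4,0,0,0,0,0,0,0,0,0,0,-0.5,0,0,0,0,0,0,-0.6,0,0,0,0,0,0,-0.7,0,0,0,0,0,0,-0.8,0,0,0,0,0,0,-0.9,0,0,0,0,0,0,-0.9]
  grip_force: 20

```text
time_s: 6.22
ee_pos: [0.5678, 0.2608, 0.1212]
eef_rot: [-180.0, 0.1, -140.5]
force: [-0.8, 1.7, 5.5]
grip_width: 0.0116
finger_force: 21.7
```

Request:
servo_tool:
  plan: [0,0.1,0,0,0,0,-0.95,0,0,0,0,0,0,-0.95,0,0,0,0,0,5,-0.95,0,0,0,0,0,5,-0.95,0,0,0,0,0,5,-0.95,0,0,0,0,0,5,-0.95,0,0,0,0,0,5,-0.95,0,0,0,0,0,5,-0.95,0,0,0,0,0,5,-0.95,0,0,0,0,0,5,-0.95,0,0,0,0,0,5,-0.95,0,0,0,0,0,5,-0.95,0,0,0,0,0,5,-0.95,0,0,0,0,0,5,-0.95]
  grip_force: 60

```text
time_s: 7.38
ee_pos: [0.5673, 0.2636, 0.1214]
eef_rot: [179.7, 0.0, 159.3]
force: [0.5, 11.5, 5.2]
grip_width: 0.0101
finger_force: 61.0
```

```bash
python3 -c "
from h import *
o=bot.get_obs();print(o['ft_torque'],o['force'],o['eef_rot'],o['ee_pos'],o['grip_width'],o['joint_positions'])"
```

```text
[2.25269642 0.01905614 0.14583569] [ 0.47682295 11.52259768  5.23468494] [1.79711607e+02 4.22849242e-02 1.59346757e+02] [0.56732653 0.26358025 0.12138002] 0.010069312883042698 [17.13512261 23.87840844  2.46103308 68.3724956   0.20200052 37.78862937]
```

Request:
servo_tool:
  plan: [0.1,0.3,0,0,0,0,-0.95,0,0,0,0,0,5,-0.95,0,0,0,0,0,5,-0.95,0,0,0,0,0,0,-0.95]

```text
time_s: 7.72
ee_pos: [0.5676, 0.2642, 0.1213]
eef_rot: [179.9, 0.1, 149.2]
force: [0.4, -1.6, 7.4]
grip_width: 0.0106
finger_force: 61.3
```

```bash
cat > o.py <<'E'
from h import *
o=bot.get_obs();print('tau',o['ft_torque'].round(3),o['force'].round(1),o['eef_rot'].round(1),o['ee_pos'].round(4),round(o['grip_width'],4),o['time_s'])
E
python3 o.py
```

```text
tau [-0.37   0.105 -0.105] [ 0.4 -1.6  7.4] [1.799e+02 1.000e-01 1.492e+02] [0.5676 0.2642 0.1213] 0.0106 7.7167
```

Request:
servo_tool:
  plan: [0,0,0,0,0,5,-0.95,0,0,0,0,0,5,-0.95,0,0,0,0,0,0,-0.95]

```text
time_s: 7.97
ee_pos: [0.5678, 0.2647, 0.1213]
eef_rot: [179.9, 0.1, 139.3]
force: [2.2, 0.7, 6.3]
grip_width: 0.0107
finger_force: 62.7
```

```bash
python3 o.py
```

```text
tau [ 0.054 -0.222  1.055] [2.2 0.7 6.3] [1.799e+02 1.000e-01 1.393e+02] [0.5678 0.2647 0.1213] 0.0107 7.9667
```

Request:
servo_tool:
  plan: [0,0,0,0,0,3,-0.95,0,0,0,0,0,3,-0.95,0,0,0,0,0,0,-0.95]
  grip_force: 90

```text
time_s: 8.22
ee_pos: [0.568, 0.265, 0.1214]
eef_rot: [179.8, 0.1, 133.5]
force: [2.5, 2.1, 5.7]
grip_width: 0.01
finger_force: 98.3
```

```bash
python3 o.py
```

```text
tau [ 0.267 -0.391  1.885] [2.5 2.1 5.7] [1.798e+02 1.000e-01 1.335e+02] [0.568  0.265  0.1214] 0.01 8.2167
```

Torque has risen to 1.9 Nm against 0.12 free, so the eccentric bears firmly. Releasing, lifting, squaring up to the stand and moving over the lever pad.

Request:
servo_tool:
  plan: [0,0,0,0,0,0,0,0,0,0,0,0,0,0,0,0,0,0,0,0,0,0,0,-2,0,0,0,0,0,0,-3,0,0,0,0,0,0,-4,0,0,0,0,0,0,0,0,0,6.8,-1,0,0,0,0,0,6.8,-1,0,0,0,0,0,6.8,-1,0,0,0,0,0,6.8,-1,0,0,0,0,0,6.8,-1,-1.6,-3,0,0,0,0,-1,-1.6,-3,0,0,0,0,-1,-1.6,-3,0,0,0,0,-1,-1.6,-3,0,0,0,0,-1,-1.6,-3,0,0,0,0,-1,0,0,0,0,0,0,-1]
  grip_force: 60

```text
time_s: 9.63
ee_pos: [0.4275, 0.1584, 0.2105]
eef_rot: [-179.9, 0.0, 99.4]
force: [1.8, 0.1, -0.1]
grip_width: -0.0001
finger_force: 0.0
```

```bash
python3 o.py; python3 - <<'E'
from m import *
t=cam('top');s=cam('scene')
for n,c in(('top2',t),('scene2',s)): np.savez(f'{n}.npz',**{k:c[k] for k in('color','depth','K','R','t','k1')})
for n,c in(('top',t),('scene',s)):
    P=cloud(c);V=cv2.cvtColor(c['color'],cv2.COLOR_RGB2GRAY)
    m=(abs(P[...,0]-.4337)<.035)&(abs(P[...,1]-.16)<.035)&(P[...,2]>.06)&(P[...,2]<.09)
    q=P[m]; print(n,len(q), q.mean(0) if len(q) else '', q.min(0) if len(q) else '',q.max(0) if len(q) else '')
    tcp=bot.get_obs()['ee_pos']; m=(np.hypot(P[...,0]-tcp[0],P[...,1]-tcp[1])<.05)&(P[...,2]>.19)&(P[...,2]<.27); q=P[m]
    if len(q): print('tip z',np.sort(q[:,2])[:5], q[q[:,2]<q[:,2].min()+.02].mean(0))
E
```

```text
tau [ 0.01  -0.052 -0.019] [ 1.8  0.1 -0.1] [-179.9    0.    99.4] [0.4275 0.1584 0.2105] -0.0001 9.6333
top 5 [0.43551567 0.14067461 0.07269615] [0.42875937 0.14039204 0.06747177] [0.44251402 0.14106787 0.07645038]
scene 94 [0.43450373 0.15445498 0.07025636] [0.41356151 0.13741392 0.06037149] [0.46730191 0.17742011 0.07693651]
tip z [0.23542022 0.23546116 0.23558279 0.23598769 0.2360433 ] [0.42460839 0.15124817 0.24579072]
```

Request:
servo_tool:
  plan: [0,0.3,2.5,0,0,0,-1,0,0.3,3,0,0,0,-1,0,0,3,0,0,0,-1,0,0,2.5,0,0,0,-1,0,0,1.5,0,0,0,-1,0,0,0.8,0,0,0,-1,0,0,0.8,0,0,0,-1,0,0,0.6,0,0,0,-1,0,0,0.5,0,0,0,-1,0,0,0,0,0,0,-1]

```text
time_s: 10.57
ee_pos: [0.4381, 0.1618, 0.0577]
eef_rot: [-180.0, 0.0, 99.5]
force: [-0.1, 0.2, 0.0]
grip_width: -0.0002
finger_force: 0.0
```

```bash
python3 o.py
```

```text
tau [-0.009  0.005 -0.003] [-0.1  0.2  0. ] [-180.     0.    99.5] [0.4381 0.1618 0.0577] -0.0002 10.5667
```

Request:
servo_tool:
  plan: [0,-0.3,0.4,0,0,0,-1,0,0,0.4,0,0,0,-1,0,0,0.4,0,0,0,-1,0,0,0.4,0,0,0,-1,0,0,0.4,0,0,0,-1]

```text
time_s: 10.98
ee_pos: [0.4347, 0.1613, 0.0381]
eef_rot: [-180.0, -0.0, 99.5]
force: [-4.6, -0.6, 8.4]
grip_width: 0.0001
finger_force: 3.7
```

Request:
servo_tool:
  plan: [0,0,0.4,0,0,0,-1,0,0,0.4,0,0,0,-1,0,0,0.4,0,0,0,-1]

```text
time_s: 11.23
ee_pos: [0.4341, 0.1611, 0.0259]
eef_rot: [-179.9, 0.0, 99.5]
force: [-5.3, -1.8, 7.3]
grip_width: 0.0002
finger_force: 4.2
```

Request:
servo_tool:
  plan: [0,0,0.4,0,0,0,-1,0,0,0.4,0,0,0,-1,0,0,0.3,0,0,0,-1]

```text
time_s: 11.48
ee_pos: [0.4344, 0.1612, 0.0147]
eef_rot: [-180.0, -0.0, 99.5]
force: [-3.0, -0.7, 3.7]
grip_width: 0.0001
finger_force: 2.1
```

Request:
servo_tool:
  plan: [0,0,0.2,0,0,0,-1,0,0,0.1,0,0,0,-1]

```text
time_s: 11.65
ee_pos: [0.4347, 0.1612, 0.0118]
eef_rot: [-180.0, -0.0, 99.5]
force: [-3.3, 0.7, 2.9]
grip_width: -0.0
finger_force: 1.9
```

Request:
servo_tool:
  plan: [0,0,0.2,0,0,0,-1,0,0,0.1,0,0,0,-1]

```text
time_s: 11.82
ee_pos: [0.435, 0.1613, 0.0089]
eef_rot: [-180.0, -0.0, 99.5]
force: [-3.4, -0.8, 4.2]
grip_width: 0.0002
finger_force: 1.9
```

Request:
servo_tool:
  plan: [0,0,0.2,0,0,0,-1,0,0,0.1,0,0,0,-1]

```text
time_s: 11.98
ee_pos: [0.4356, 0.1614, 0.007]
eef_rot: [179.9, 0.0, 99.5]
force: [-9.4, -1.0, 30.0]
grip_width: -0.0001
finger_force: 15.7
```

The lever is on its stop at 30 N. Retracting, then measuring the chocolate.

Request:
servo_tool:
  plan: [0,0,-1,0,0,0,-1,0,0,-3,0,0,0,-1,0,0,-4,0,0,0,-0.5,0,0,-4,0,0,0,0,0,0,-4,0,0,0,0.46,0,0,-4,0,0,0,0.46,0,0,0,0,0,0,0.46,0,0,0,0,0,0,0.46]

```text
time_s: 12.65
ee_pos: [0.4367, 0.1615, 0.2083]
eef_rot: [179.7, 0.0, 99.5]
force: [0.2, 0.2, 0.0]
grip_width: 0.0623
finger_force: 0.0
```

```bash
python3 o.py; python3 - <<'E'
from m import *
t=cam('top');s=cam('scene')
for n,c in(('top3',t),('scene3',s)): np.savez(f'{n}.npz',**{k:c[k] for k in('color','depth','K','R','t','k1')})
for n,c in(('top',t),('scene',s)):
    P=cloud(c);V=cv2.cvtColor(c['color'],cv2.COLOR_RGB2HSV)
    m=(abs(P[...,0]-.58)<.045)&(abs(P[...,1]-.184)<.045)&(P[...,2]>.1)&(P[...,2]<.15)&(V[...,2]<110)&(V[...,1]>60)
    q=P[m]; print(n,len(q),'med',np.median(q,0).round(4), q.min(0).round(3),q.max(0).round(3))
    v,u=np.nonzero(m)
    if len(u)>20:
        g=onz(c,np.c_[u,v],.132); r=cv2.minAreaRect((g[:,:2]*1000).astype(np.float32)); print(r,g.mean(0)); print(u.min(),u.max(),v.min(),v.max())
im=np.zeros((480,760,3),np.uint8)
im[:480,:380]=cv2.resize(t['color'][160:208,255:293],None,fx=10,fy=10,interpolation=cv2.INTER_CUBIC)
p=proj(s,[[.58,.184,.13]])[0].astype(int); print(p)
im[:480,380:]=cv2.resize(s['color'][p[1]-24:p[1]+24,p[0]-19:p[0]+19],None,fx=10,fy=10,interpolation=cv2.INTER_CUBIC)
cv2.imwrite('pics/c3.png',im[...,::-1])
E
```

```text
tau [-0.064  0.045  0.01 ] [0.2 0.2 0. ] [179.7   0.   99.5] [0.4367 0.1615 0.2083] 0.0623 12.65
top 142 med [0.5902 0.171  0.1317] [0.56  0.152 0.123] [0.606 0.216 0.139]
((579.3427734375, 182.74465942382812), (46.32322692871094, 61.79950714111328), 8.959850311279297) [0.58804664 0.17732373 0.132     ]
265 285 174 188
scene 184 med [0.5701 0.1786 0.1283] [0.55  0.145 0.117] [0.605 0.219 0.133]
((566.7931518554688, 168.97247314453125), (66.51844024658203, 79.2735824584961), 8.250919342041016) [0.56617432 0.1701194  0.132     ]
300 323 166 178
[312 170]
```

View pics/c3.png

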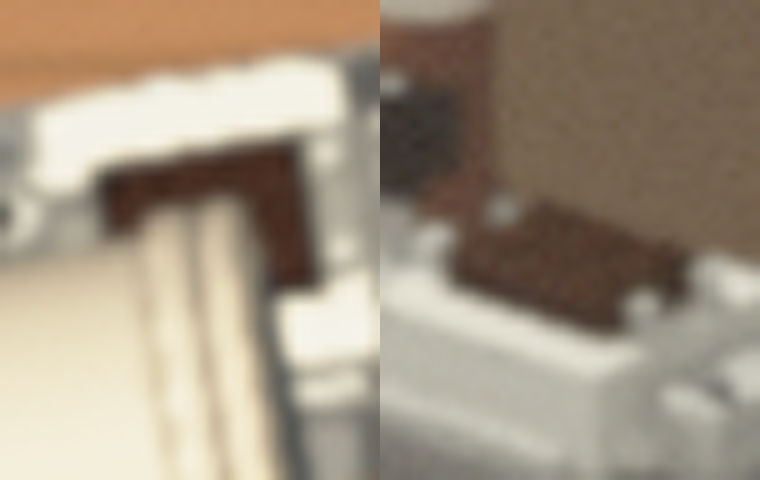

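The crop shows the chocolate raised, its dark top at (105–310,150–290) in the top view with height about 0.132 m, and the mould still seated. Moving over it.

Request:
servo_tool:
  plan: [0,2.9,0,0,0,0,0.46,0,2.9,0,0,0,0,0.46,0,2.9,0,0,0,0,0.46,0,2.9,0,0,0,0,0.46,-0.15,2.9,0,0,0,0,0.46,0,0,2,0,0,0,0.46,0,0,2.5,0,0,0,0.46,0,0,2.5,0,0,0,0.46,0,0,2,0,0,0,0.46,0,0,1,0,0,0,0.46,0,0,0.5,0,0,0,0.46,0,0,0,0,0,0,0.46,0,0,0,0,0,0,0.46]
  grip_force: 25

```text
time_s: 13.83
ee_pos: [0.5784, 0.1838, 0.1015]
eef_rot: [180.0, -0.0, 99.5]
force: [0.3, -1.0, -0.6]
grip_width: 0.0622
finger_force: 0.0
```

```bash
python3 o.py; python3 - <<'E'
from m import *
s=cam('scene'); np.savez('scene4.npz',**{k:s[k] for k in('color','depth','K','R','t','k1')})
P=cloud(s);tcp=bot.get_obs()['ee_pos']
H=cv2.cvtColor(s['color'],cv2.COLOR_RGB2HSV)
m=(np.hypot(P[...,0]-tcp[0],P[...,1]-tcp[1])<.06)&(P[...,2]>.11)&(P[...,2]<.18)&(H[...,1]<60)&(H[...,2]<120)
q=P[m]
for z in np.arange(.11,.18,.01):
    k=q[(q[:,2]>=z)&(q[:,2]<z+.01)]
    if len(k): print(round(z,2),len(k),k.min(0).round(3),k.max(0).round(3))
E
```

```text
tau [ 0.023  0.04  -0.006] [ 0.3 -1.  -0.6] [180.   -0.   99.5] [0.5784 0.1838 0.1015] 0.0622 13.8333
0.11 20 [0.552 0.147 0.113] [0.601 0.208 0.119]
0.12 13 [0.549 0.144 0.121] [0.6   0.222 0.127]
0.13 19 [0.536 0.166 0.131] [0.611 0.195 0.14 ]
0.14 38 [0.529 0.164 0.14 ] [0.613 0.195 0.15 ]
0.15 37 [0.53  0.165 0.15 ] [0.623 0.196 0.16 ]
0.16 38 [0.531 0.163 0.161] [0.623 0.198 0.17 ]
0.17 32 [0.523 0.161 0.17 ] [0.619 0.194 0.18 ]
```

Request:
servo_tool:
  plan: [0,0.1,0.4,0,0,0,0.46,0,0,0.4,0,0,0,0.46,0,0,0.3,0,0,0,0.46,0,0,0,0,0,0,0.46]

```text
time_s: 14.22
ee_pos: [0.5789, 0.1839, 0.0894]
eef_rot: [-179.9, -0.0, 99.5]
force: [0.4, -0.1, 0.0]
grip_width: 0.0621
finger_force: 0.0
```

Request:
servo_tool:
  plan: [0,0,0.2,0,0,0,0.46,0,0,0.1,0,0,0,0.46]

```text
time_s: 14.38
ee_pos: [0.5792, 0.1839, 0.0869]
eef_rot: [-180.0, 0.0, 99.5]
force: [-0.3, 0.7, 0.0]
grip_width: 0.0626
finger_force: 0.0
```

Request:
servo_tool:
  plan: [0,0,0.2,0,0,0,0.46,0,0,0.1,0,0,0,0.46]

```text
time_s: 14.55
ee_pos: [0.5794, 0.1839, 0.0842]
eef_rot: [180.0, -0.0, 99.5]
force: [-3.3, -0.6, 11.9]
grip_width: 0.0621
finger_force: 5.8
```

Light touch on the mould top. Raising 5 mm and closing on the long sides.

Request:
servo_tool:
  plan: [0,0,-0.5,0,0,0,0.46,0,0,0,0,0,0,0.3,0,0,0,0,0,0,0.2,0,0,0,0,0,0,0.15,0,0,0,0,0,0,0.1,0,0,0,0,0,0,0.1]
  grip_force: 25

```text
time_s: 15.05
ee_pos: [0.5815, 0.1843, 0.0904]
eef_rot: [179.7, -0.0, 99.5]
force: [6.1, 2.1, 4.5]
grip_width: 0.0513
finger_force: 27.2
```

```bash
python3 o.py
```

```text
tau [ 0.295 -1.18   0.046] [6.1 2.1 4.5] [179.7  -0.   99.5] [0.5815 0.1843 0.0904] 0.0513 15.05
```

Request:
servo_tool:
  plan: [0,0.2,0,0,0,0,0.05,0,0,0,0,0,0,0.05,0,0,-0.3,0,0,0,0.05,0,0,-0.5,0,0,0,0.05,0,0,-0.7,0,0,0,0.05]
  grip_force: 35

```text
time_s: 15.47
ee_pos: [0.5812, 0.1842, 0.1039]
eef_rot: [-180.0, 0.0, 99.5]
force: [1.1, -0.3, -1.0]
grip_width: 0.051
finger_force: 37.7
```

Request:
servo_tool:
  plan: [0,0,-0.8,0,0,0,0.05,0,0,-1,0,0,0,0.05,0,0,-1.5,0,0,0,0.05,0,0,-2,0,0,0,0.05,0,0,-2,0,0,0,0.05,0,0,-2,0,0,0,0.05,0,0,0,0,0,0,0.05]

```text
time_s: 16.05
ee_pos: [0.5824, 0.1845, 0.2021]
eef_rot: [179.6, 0.0, 99.5]
force: [-0.2, -0.4, -1.1]
grip_width: 0.0509
finger_force: 37.8
```

```bash
python3 o.py; python3 - <<'E'
from m import *
s=cam('scene');t=cam('top')
for n,c in(('top5',t),('scene5',s)): np.savez(f'{n}.npz',**{k:c[k] for k in('color','depth','K','R','t','k1')})
P=cloud(s);tcp=bot.get_obs()['ee_pos'];H=cv2.cvtColor(s['color'],cv2.COLOR_RGB2HSV)
m=(np.hypot(P[...,0]-tcp[0],P[...,1]-tcp[1])<.06)&(P[...,2]>.14)&(P[...,2]<.25)&(H[...,1]>60)
q=P[m];print('choc',len(q),q.min(0),q.max(0))
# mould top z
for c in(s,t):
    P=cloud(c);H=cv2.cvtColor(c['color'],cv2.COLOR_RGB2HSV)
    m=(np.hypot(P[...,0]-.58,P[...,1]-.184)<.06)&(P[...,2]>.1)&(P[...,2]<.135)&(H[...,1]<60); print(np.percentile(P[m][:,2],[10,30,50,70,90]).round(4))
# slate outline and scoop
P=cloud(t);H=cv2.cvtColor(t['color'],cv2.COLOR_RGB2HSV)
m=(P[...,1]<.02)&(P[...,1]>-.25)&(P[...,0]>.28)&(P[...,0]<.72)&(H[...,1]<90)&(H[...,2]<115)&(abs(P[...,2]-.008)<.012)
m=cv2.morphologyEx(m.astype(np.uint8),cv2.MORPH_OPEN,np.ones((3,3)))
v,u=np.nonzero(m); g=onz(t,np.c_[u,v],.008); print('slate',len(u),cv2.minAreaRect((g[:,:2]*1000).astype(np.float32)))
a=cv2.resize(t['color'][155:275,300:460],None,fx=3,fy=3,interpolation=cv2.INTER_CUBIC); b=cv2.resize(s['color'][130:330,240:440],(300,360))
b=cv2.resize(s['color'][120:320,260:440],(320,360))
cv2.imwrite('pics/s5.png',np.hstack([a,b])[...,::-1])
E
```

```text
tau [-0.006  0.01   0.018] [-0.2 -0.4 -1.1] [179.6   0.   99.5] [0.5824 0.1845 0.2021] 0.0509 16.05
choc 249 [0.54720305 0.14357066 0.14392117] [0.62305609 0.24390641 0.24885035]
[0.1027 0.1075 0.1118 0.1136 0.1157]
[0.1049 0.1116 0.1148 0.1173 0.1222]
slate 2537 ((461.48944091796875, -102.3986587524414), (245.7030029296875, 122.35377502441406), 5.145166397094727)
```

View pics/s5.png

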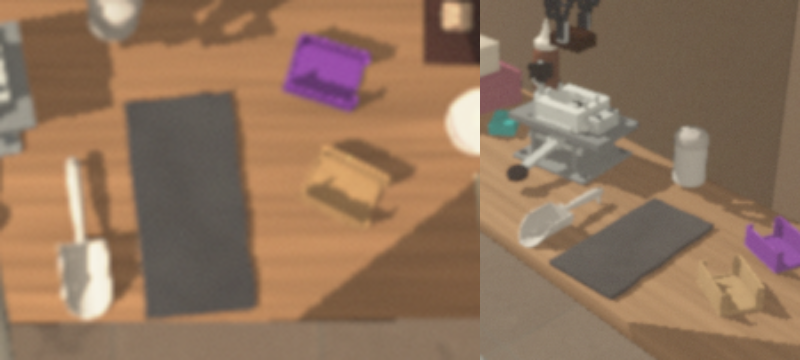

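The chocolate is held in the gripper, the mould stays seated and the lever is down. In the left half the slate spans (130–255,95–315) and the carton is at (345,185). Carrying the chocolate over the slate, turned to the carton's axis.

Request:
servo_tool:
  plan: [0,0,0,0,0,6.15,0.05,0,0,0,0,0,6.15,0.05,0,0,0,0,0,6.15,0.05,0,0,0,0,0,6.15,0.05,0,0,0,0,0,6.15,0.05,0,0,0,0,0,6.15,0.05,-2.58,0.23,0,0,0,0,0.05,-2.58,0.23,0,0,0,0,0.05,-2.58,0.23,0,0,0,0,0.05,-2.58,0.23,0,0,0,0,0.05,-2.58,0.23,0,0,0,0,0.05,-2.58,0.23,0,0,0,0,0.05,-2.58,0.23,0,0,0,0,0.05,-2.58,0.23,0,0,0,0,0.05,-2.58,0.23,0,0,0,0,0.05,-2.58,0.23,0,0,0,0,0.05,-2.58,0.23,0,0,0,0,0.05,-2.58,0.23,0,0,0,0,0.05,0,0,0,0,0,0,0.05]

```text
time_s: 17.73
ee_pos: [0.4613, -0.1061, 0.1961]
eef_rot: [-179.9, 0.1, 62.4]
force: [0.6, 0.1, -1.4]
grip_width: 0.0511
finger_force: 37.7
```

Request:
servo_tool:
  plan: [0,0,2,0,0,0,0.05,0,0,3,0,0,0,0.05,0,0,3,0,0,0,0.05,0,0,3,0,0,0,0.05,0,0,3,0,0,0,0.05,0,0,2,0,0,0,0.05,0,0,1.5,0,0,0,0.05,0,0,1,0,0,0,0.05,0,0,0.5,0,0,0,0.05,0,0,0,0,0,0,0.05]

```text
time_s: 18.57
ee_pos: [0.4621, -0.1027, 0.0057]
eef_rot: [-179.8, 0.0, 62.6]
force: [-0.2, -0.4, 0.5]
grip_width: 0.0513
finger_force: 37.7
```

```bash
python3 o.py; python3 - <<'E'
from m import *
s=cam('scene');P=cloud(s);tcp=bot.get_obs()['ee_pos'];H=cv2.cvtColor(s['color'],cv2.COLOR_RGB2HSV)
m=(np.hypot(P[...,0]-tcp[0],P[...,1]-tcp[1])<.055)&(P[...,2]<.08)&(P[...,2]>.013)&(H[...,1]>60)
q=P[m];print('choc',len(q),np.percentile(q,[1,5,50,95],axis=0).round(4))
E
```

```text
tau [-0.013  0.037 -0.006] [-0.2 -0.4  0.5] [-179.8    0.    62.6] [ 0.4621 -0.1027  0.0057] 0.0513 18.5667
choc 392 [[ 0.423  -0.1439  0.0191]
 [ 0.4267 -0.1412  0.0232]
 [ 0.4529 -0.1199  0.0427]
 [ 0.4843 -0.0828  0.0506]]
```

Request:
servo_tool:
  plan: [0,0,0.4,0,0,0,0.05,0,0,0.4,0,0,0,0.05,0,0,0.2,0,0,0,0.05,0,0,0,0,0,0,0.05]

```text
time_s: 18.95
ee_pos: [0.4631, -0.1033, -0.0031]
eef_rot: [-180.0, 0.0, 62.6]
force: [0.5, -0.7, -2.1]
grip_width: 0.0509
finger_force: 37.7
```

Request:
servo_tool:
  plan: [0,0,0.15,0,0,0,0.05,0,0,0.1,0,0,0,0.05,0,0,0,0,0,0,0.05]

```text
time_s: 19.2
ee_pos: [0.4633, -0.1033, -0.0055]
eef_rot: [180.0, -0.0, 62.6]
force: [-0.1, 0.3, -1.0]
grip_width: 0.0508
finger_force: 37.7
```

Request:
servo_tool:
  plan: [0,0,0.1,0,0,0,0.05,0,0,0.1,0,0,0,0.05,0,0,0,0,0,0,0.05]

```text
time_s: 19.45
ee_pos: [0.4634, -0.1034, -0.0065]
eef_rot: [179.9, 0.0, 62.6]
force: [-4.7, 2.1, 11.4]
grip_width: 0.0512
finger_force: 39.2
```

Request:
servo_tool:
  plan: [0,0,0.1,0,0,0,0.05,0,0,0,0,0,0,0.05]

```text
time_s: 19.62
ee_pos: [0.4635, -0.1034, -0.0066]
eef_rot: [179.9, 0.0, 62.6]
force: [-7.5, 2.9, 26.1]
grip_width: 0.051
finger_force: 40.7
```

Request:
servo_tool:
  plan: [0,0,-0.15,0,0,0,0.05,0,0,0,0,0,0,0.15,0,0,0,0,0,0,0.25,0,0,0,0,0,0,0.4,0,0,0,0,0,0,0.5,0,0,-1,0,0,0,0.6,0,0,-2,0,0,0,1,0,0,-3,0,0,0,1,0,0,-3,0,0,0,1,0,0,-3,0,0,0,1,0,0,0,0,0,0,1]

```text
time_s: 20.53
ee_pos: [0.4657, -0.1043, 0.118]
eef_rot: [179.6, -0.0, 62.6]
force: [-0.0, -0.3, -0.1]
grip_width: 0.0858
finger_force: 0.0
```

Request:
servo_tool:
  plan: [0,0,0,0,0,-6,1,0,0,0,0,0,-7,1,0,0,0,0,0,-7,1,0,0,0,0,0,-7,1,0,0,0,0,0,-7,1,0,0,0,0,0,-7,1,0,0,0,0,0,-7,1,0,0,0,0,0,-7,1,0,0,0,0,0,-7,1,0,0,0,0,0,-7,1,0,0,0,0,0,-7,1,0,0,0,0,0,-7,1,0,0,0,0,0,-7,1,0,0,0,0,0,0,1,0,0,0,0,0,0,1]

```text
time_s: 21.78
ee_pos: [0.4632, -0.1033, 0.1127]
eef_rot: [-180.0, -0.0, 152.4]
force: [0.1, 0.5, -0.2]
grip_width: 0.0856
finger_force: 0.0
```

```bash
python3 o.py; python3 - <<'E'
from m import *
t=cam('top');s=cam('scene')
for n,c in(('top6',t),('scene6',s)): np.savez(f'{n}.npz',**{k:c[k] for k in('color','depth','K','R','t','k1')})
for n,c in(('top',t),('scene',s)):
    P=cloud(c);H=cv2.cvtColor(c['color'],cv2.COLOR_RGB2HSV)
    m=(np.hypot(P[...,0]-.4635,P[...,1]+.1034)<.06)&(P[...,2]<.05)&(P[...,2]>.022)
    q=P[m];print(n,'choc',len(q),np.percentile(q,[2,50,98],axis=0).round(4)); 
    if len(q)>9: print(cv2.minAreaRect((q[:,:2]*1000).astype(np.float32)))
    # carton walls, tops
    m=(np.hypot(P[...,0]-.475,P[...,1]+.272)<.065)&(P[...,2]<.05)&(P[...,2]>.012)
    q=P[m];print('carton',len(q),cv2.minAreaRect((q[:,:2]*1000).astype(np.float32)))
im=np.zeros((400,760,3),np.uint8)
im[:,:400]=cv2.resize(t['color'][195:235,397:437],None,fx=10,fy=10,interpolation=cv2.INTER_CUBIC)
p=proj(s,[[.475,-.272,.02]])[0].astype(int);print(p)
im[:,400:]=cv2.resize(s['color'][p[1]-28:p[1]+28,p[0]-25:p[0]+25],(360,400),interpolation=cv2.INTER_CUBIC)
cv2.imwrite('pics/c6.png',im[...,::-1])
E
```

```text
tau [ 0.05  -0.007 -0.012] [ 0.1  0.5 -0.2] [-180.    -0.   152.4] [ 0.4632 -0.1033  0.1127] 0.0856 21.7833Traceback (most recent call last):
  File "<stdin>", line 7, in <module>
    return _quantile_unchecked(
        a, q, axis, out, overwrite_input, method, keepdims, weights)
    return _ureduce(a,
                    func=_quantile_ureduce_func,
    ...<5 lines>...
                    overwrite_input=overwrite_input,
                    method=method)
    r = func(a, **kwargs)
    result = _quantile(arr,
                       quantiles=q,
    ...<2 lines>...
                       out=out,
                       weights=wgt)
    slices_having_nans = np.isnan(arr[-1, ...])
                                  ~~~^^^^^^^^^
IndexError: index -1 is out of bounds for axis 0 with size 0
```

```bash
python3 - <<'E'
from m import *
for n in('top5','scene5','top6','scene6'):
    c=dict(np.load(n+'.npz'))  if __import__('os').path.exists(n+'.npz') else None
    if c is None: print('no',n); continue
    P=cloud(c)
    if '6' in n:
        m=(np.hypot(P[...,0]-.4635,P[...,1]+.1034)<.055)&(P[...,2]<.05)&(P[...,2]>.02)
        q=P[m];print(n,'choc',len(q))
        if len(q)>20: print(q.mean(0),cv2.minAreaRect((q[:,:2]*1000).astype(np.float32)),np.median(q[:,2]))
    for z0 in(.012,.028):
        m=(np.hypot(P[...,0]-.475,P[...,1]+.272)<.065)&(P[...,2]<.05)&(P[...,2]>z0)
        q=P[m];print(n,'carton',len(q),cv2.minAreaRect((q[:,:2]*1000).astype(np.float32)) if len(q)>9 else '')
    if n=='top5':
        im=np.zeros((400,760,3),np.uint8)
        im[:,:400]=cv2.resize(c['color'][195:235,397:437],None,fx=10,fy=10,interpolation=cv2.INTER_CUBIC)
    if n=='scene5':
        p=proj(c,[[.475,-.272,.02]])[0].astype(int);print(p)
        im[:,400:]=cv2.resize(c['color'][p[1]-28:p[1]+28,p[0]-25:p[0]+25],(360,400),interpolation=cv2.INTER_CUBIC)
# projected outline overlay for check: outer rim 64x80 yaw -27.4 at z .036
t=dict(np.load('top5.npz'));s=dict(np.load('scene5.npz'));a=np.radians(-27.4);R=np.array([[np.cos(a),-np.sin(a)],[np.sin(a),np.cos(a)]])
for sx,sy in((1,1),(1,-1),(-1,1),(-1,-1)):
    xy=np.array([.4752,-.2722])+R@[sx*.032,sy*.040]; X=[*xy,.036]
    u=(proj(t,[X])[0]-[397,195]+.5)*10-.5; cv2.circle(im,tuple(map(int,u)),4,(255,0,0),1)
    u=(proj(s,[X])[0]-[p[0]-25,p[1]-28]+.5)*[7.2,400/56]-.5+[400,0]; cv2.circle(im,tuple(map(int,u)),4,(255,0,0),1)
cv2.imwrite('pics/c6.png',im[...,::-1])
E
```

```text
top5 carton 124 ((475.9765625, -272.3888854980469), (79.61577606201172, 64.62387084960938), 62.06616973876953)
top5 carton 67 ((476.1905212402344, -272.32476806640625), (79.59088134765625, 64.58706665039062), 61.701560974121094)
scene5 carton 340 ((473.6352844238281, -271.81536865234375), (84.60536193847656, 65.10041809082031), 62.48133087158203)
scene5 carton 138 ((473.7438659667969, -271.4835205078125), (83.87320709228516, 64.65843963623047), 61.90597915649414)
[400 276]
top6 choc 0
top6 carton 122 ((475.92108154296875, -272.3403625488281), (79.68740844726562, 65.90625), 63.92231750488281)
top6 carton 69 ((476.7493896484375, -272.7598571777344), (78.77889251708984, 65.2082748413086), 62.857177734375)
scene6 choc 336
[ 0.45678186 -0.10933197  0.03005966] ((461.0063781738281, -106.04171752929688), (71.34909057617188, 53.06070327758789), 62.825992584228516) 0.03112898383781232
scene6 carton 341 ((473.64520263671875, -271.985595703125), (82.73747253417969, 65.63102722167969), 63.46044921875)
scene6 carton 135 ((473.36041259765625, -271.7440490722656), (82.06420135498047, 65.40300750732422), 62.526214599609375)
```

View pics/c6.png

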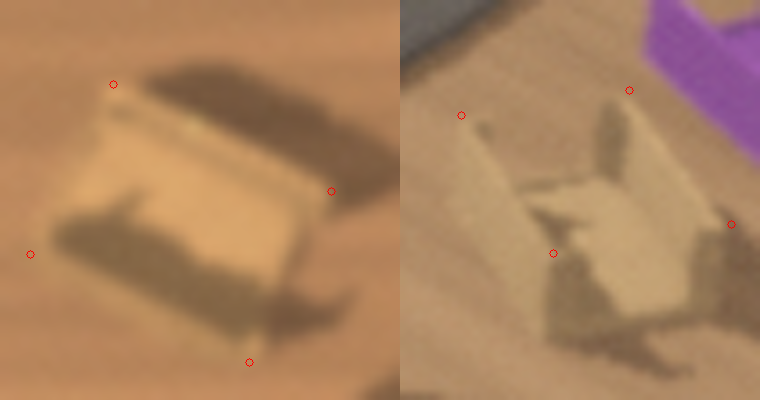

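The markers fit the carton rim in both views: the scene-view walls run (465,115)–(555,255) and (630,90)–(730,225), with the notches facing the ends. Gripping the chocolate by its ends now.

Request:
servo_tool:
  plan: [0,0,2,0,0,0,1,0,0,3,0,0,0,1,0,0,3,0,0,0,1,0,0,2,0,0,0,1,0,0,1,0,0,0,1,0,0,0.7,0,0,0,1,0,0,0.5,0,0,0,1,0,0,0,0,0,0,1]
  grip_force: 25

```text
time_s: 22.55
ee_pos: [0.4631, -0.1033, -0.0094]
eef_rot: [-180.0, -0.0, 152.5]
force: [-0.8, 0.4, 0.5]
grip_width: 0.0853
finger_force: 0.0
```

Request:
servo_tool:
  plan: [0,0,0.4,0,0,0,1,0,0,0,0,0,0,0.9,0,0,0,0,0,0,0.8,0,0,0,0,0,0,0.7,0,0,0,0,0,0,0.6,0,0,0,0,0,0,0.5,0,0,0,0,0,0,0.5]
  grip_force: 25

```text
time_s: 23.13
ee_pos: [0.4637, -0.1032, -0.0123]
eef_rot: [180.0, 0.1, 152.6]
force: [-0.2, 3.1, 5.4]
grip_width: 0.0673
finger_force: 27.5
```

```bash
python3 o.py
```

```text
tau [ 0.423 -0.014 -0.017] [-0.2  3.1  5.4] [1.800e+02 1.000e-01 1.526e+02] [ 0.4637 -0.1032 -0.0123] 0.0673 23.1333
```

Request:
servo_tool:
  plan: [0,0,0,0,0,0,0.45,0,0,-0.4,0,0,0,0.45,0,0,-1,0,0,0,0.45,0,0,-2,0,0,0,0.45,0,0,-2.5,0,0,0,0.45,0,0,-2.5,0,0,0,0.45,-0.88,-1.42,0,0,0,0,0.45,-1.1,-1.77,0,0,0,0,0.45,-1.1,-1.77,0,0,0,0,0.45,-1.1,-1.77,0,0,0,0,0.45,-1.1,-1.77,0,0,0,0,0.45,-1.1,-1.77,0,0,0,0,0.45,-1.1,-1.77,0,0,0,0,0.45,-0.88,-1.42,0,0,0,0,0.45,-0.44,-0.71,0,0,0,0,0.45,0,0,0,0,0,0,0.45,0,0,0,0,0,0,0.45]
  grip_force: 35

```text
time_s: 24.55
ee_pos: [0.4759, -0.2693, 0.0709]
eef_rot: [180.0, -0.0, 152.6]
force: [0.2, 0.2, -2.0]
grip_width: 0.067
finger_force: 40.6
```

```bash
python3 o.py; python3 - <<'E'
from m import *
t=cam('top');s=cam('scene')
for n,c in(('top7',t),('scene7',s)): np.savez(f'{n}.npz',**{k:c[k] for k in('color','depth','K','R','t','k1')})
e=bot.get_obs()['ee_pos']
for n,c in(('top',t),('scene',s)):
    P=cloud(c);H=cv2.cvtColor(c['color'],cv2.COLOR_RGB2HSV)
    m=(np.hypot(P[...,0]-e[0],P[...,1]-e[1])<.06)&(P[...,2]<.13)&(P[...,2]>.055)&(H[...,2]<120)&(H[...,1]>50)
    q=P[m];print(n,'choc',len(q),np.percentile(q,[2,50,98],axis=0).round(4).tolist() if len(q)>9 else '', cv2.minAreaRect((q[:,:2]*1000).astype(np.float32)) if len(q)>9 else '')
    m=(np.hypot(P[...,0]-.475,P[...,1]+.272)<.065)&(P[...,2]<.042)&(P[...,2]>.012)&(H[...,1]>60)&(H[...,2]>100)
    q=P[m];print(' carton',len(q),cv2.minAreaRect((q[:,:2]*1000).astype(np.float32)))
E
```

```text
tau [0.04  0.022 0.009] [ 0.2  0.2 -2. ] [180.   -0.  152.6] [ 0.4759 -0.2693  0.0709] 0.067 24.55
top choc 2  
 carton 11 ((469.16455078125, -228.23524475097656), (6.0571393966674805, 12.571036338806152), 69.42572784423828)
scene choc 438 [[0.4373, -0.3115, 0.0919], [0.4613, -0.2687, 0.1129], [0.4977, -0.2341, 0.1244]] ((467.6064758300781, -274.2879638671875), (82.79340362548828, 53.02792739868164), 71.48797607421875)
 carton 334 ((474.1405944824219, -271.7720642089844), (84.09599304199219, 66.322265625), 63.182491302490234)
```

```bash
python3 - <<'E'
from m import *
s=dict(np.load('scene7.npz'));P=cloud(s);H=cv2.cvtColor(s['color'],cv2.COLOR_RGB2HSV)
e=bot.get_obs()['ee_pos'];a=np.radians(-27.4);ex=np.array([np.cos(a),np.sin(a)]);ey=np.array([-ex[1],ex[0]])
L=P[...,:2]-e[:2];A=L@ex*1000;B=L@ey*1000;Z=P[...,2]*1000
near=np.hypot(A,B)<70
def hist(v,lo,hi): h,b=np.histogram(v,np.arange(lo,hi+1,2)); print([(int(x),int(n)) for x,n in zip(b,h) if n])
ch=near&(H[...,2]<120)&(H[...,1]>60)
print('choc A for z 95-112, |B|<25'); hist(A[ch&(Z>95)&(Z<112)&(abs(B)<25)],-50,50)
print('choc B (end) for z 95-112,|A|<20'); hist(B[ch&(Z>93)&(Z<112)&(abs(A)<22)],-60,60)
ca=near&(H[...,1]>50)&(H[...,2]>70)&(Z<45)
print('walls A z 14-34 |B|<32'); hist(A[ca&(Z>14)&(Z<34)&(abs(B)<34)],-50,50)
print('walls B'); hist(B[ca&(Z>14)&(Z<34)&(abs(A)>14)],-60,60)
print('choc z'); hist(Z[ch&(Z>60)&(Z<140)],60,140)
E
```

```text
choc A for z 95-112, |B|<25
[(-28, 44), (-26, 11), (-24, 1), (12, 1)]
choc B (end) for z 95-112,|A|<20
[(-42, 1), (-40, 4), (-38, 24), (-36, 28), (-34, 3), (-32, 3), (12, 1)]
walls A z 14-34 |B|<32
[(-34, 6), (-32, 71), (-30, 5), (-28, 2), (-22, 2), (18, 1), (20, 2), (22, 1), (24, 2), (26, 1), (28, 44), (30, 38), (32, 2)]
walls B
[(-46, 4), (-44, 27), (-42, 27), (-40, 6), (-38, 5), (-36, 4), (-34, 2), (-32, 7), (-30, 2), (-28, 2), (-26, 6), (-24, 9), (-22, 4), (-20, 7), (-18, 4), (-16, 7), (-14, 4), (-12, 9), (-10, 5), (-8, 4), (-6, 3), (-4, 8), (-2, 6), (0, 4), (2, 2), (4, 5), (6, 5), (8, 6), (10, 5), (12, 2), (14, 6), (16, 5), (18, 6), (20, 4), (22, 9), (24, 4), (26, 5), (28, 1), (30, 8), (32, 11), (34, 17), (36, 11), (38, 1)]
choc z
[(90, 13), (92, 21), (94, 19), (96, 17), (98, 12), (100, 22), (102, 14), (104, 16), (106, 19), (108, 15), (110, 17), (112, 55), (114, 106), (116, 53), (118, 1), (120, 3), (122, 1), (124, 1), (126, 3), (128, 1), (132, 2), (134, 1)]
```

Measured in the same view, the chocolate sits 1.8 mm off the carton's centre in x and is aligned in y. Correcting that and lowering.

Request:
servo_tool:
  plan: [-0.18,0,1,0,0,0,0.45,0,0,1.5,0,0,0,0.45,0,0,1.5,0,0,0,0.45,0,0,1,0,0,0,0.45,0,0,0.5,0,0,0,0.45,0,0,0.4,0,0,0,0.45,0,0,0.4,0,0,0,0.45,0,0,0,0,0,0,0.45]

```text
time_s: 25.32
ee_pos: [0.4778, -0.2703, 0.0077]
eef_rot: [180.0, -0.0, 152.6]
force: [-0.5, 0.9, -1.0]
grip_width: 0.0671
finger_force: 40.6
```

Request:
servo_tool:
  plan: [0,0,0.4,0,0,0,0.45,0,0,0.4,0,0,0,0.45,0,0,0.4,0,0,0,0.45,0,0,0.4,0,0,0,0.45,0,0,0,0,0,0,0.45]

```text
time_s: 25.73
ee_pos: [0.4774, -0.2702, -0.0088]
eef_rot: [180.0, -0.1, 152.6]
force: [-0.3, -0.0, -1.7]
grip_width: 0.067
finger_force: 40.6
```

Request:
servo_tool:
  plan: [0,0,0.3,0,0,0,0.45,0,0,0.3,0,0,0,0.45,0,0,0,0,0,0,0.45]

```text
time_s: 25.98
ee_pos: [0.4776, -0.2703, -0.0145]
eef_rot: [180.0, -0.0, 152.6]
force: [-0.1, -0.6, -0.6]
grip_width: 0.0672
finger_force: 40.6
```

Request:
servo_tool:
  plan: [0,0,0.1,0,0,0,0.45,0,0,0.1,0,0,0,0.45,0,0,0,0,0,0,0.45]

```text
time_s: 26.23
ee_pos: [0.4778, -0.2704, -0.016]
eef_rot: [180.0, -0.0, 152.6]
force: [-1.0, 0.1, -2.0]
grip_width: 0.0674
finger_force: 40.6
```

Request:
servo_tool:
  plan: [0,0,0.1,0,0,0,0.45,0,0,0,0,0,0,0.45]

```text
time_s: 26.4
ee_pos: [0.4778, -0.2704, -0.017]
eef_rot: [180.0, -0.0, 152.6]
force: [-0.1, -0.1, -1.4]
grip_width: 0.0672
finger_force: 40.6
```

Request:
servo_tool:
  plan: [0,0,0.05,0,0,0,0.45,0,0,0,0,0,0,0.45]

```text
time_s: 26.57
ee_pos: [0.4778, -0.2705, -0.0175]
eef_rot: [180.0, -0.0, 152.6]
force: [0.1, 0.2, -2.1]
grip_width: 0.0672
finger_force: 40.6
```

Request:
servo_tool:
  plan: [0,0,0.1,0,0,0,0.45,0,0,0,0,0,0,0.45]

```text
time_s: 26.73
ee_pos: [0.4779, -0.2705, -0.0176]
eef_rot: [-180.0, 0.0, 152.6]
force: [-2.8, 1.5, 8.4]
grip_width: 0.0671
finger_force: 41.7
```

Request:
servo_tool:
  plan: [0,0,0.05,0,0,0,0.45,0,0,0,0,0,0,0.45]

```text
time_s: 26.9
ee_pos: [0.4779, -0.2705, -0.0176]
eef_rot: [-180.0, 0.1, 152.6]
force: [-5.0, 2.0, 13.8]
grip_width: 0.067
finger_force: 42.3
```

On the floor at the expected height, with light contact. Releasing and retreating.

Request:
servo_tool:
  plan: [0,0,-0.12,0,0,0,0.5,0,0,0,0,0,0,0.6,0,0,0,0,0,0,0.65,0,0,0,0,0,0,0.7,0,0,0,0,0,0,0.8,0,0,0,0,0,0,0.8,0,0,-0.5,0,0,0,0.8,0,0,-1,0,0,0,0.8,0,0,-2,0,0,0,0.8,0,0,-3,0,0,0,0.8,0,0,-4,0,0,0,0.8,0,0,-4,0,0,0,0.8,0,0,-4,0,0,0,0.8,3,2,0,0,0,0,0.8,3,3,0,0,0,0,0.8,3,3,0,0,0,0,0.8,0,0,0,0,0,0,0.8]

```text
time_s: 28.32
ee_pos: [0.4323, -0.1542, 0.1689]
eef_rot: [179.9, -0.0, 152.7]
force: [0.1, -0.4, 0.7]
grip_width: 0.0766
finger_force: 0.0
```

```bash
python3 o.py; python3 - <<'E'
from m import *
t=cam('top');s=cam('scene')
for c in(t,s):
    P=cloud(c);H=cv2.cvtColor(c['color'],cv2.COLOR_RGB2HSV)
    m=(np.hypot(P[...,0]-.475,P[...,1]+.272)<.05)&(H[...,2]<110)&(H[...,1]>60)&(P[...,2]>.018)&(P[...,2]<.05)
    q=P[m];print(len(q),np.percentile(q[:,2],[5,50,95]).round(4) if len(q) else '',cv2.minAreaRect((q[:,:2]*1000).astype(np.float32)) if len(q)>9 else '')
    m=(np.hypot(P[...,0]-.58,P[...,1]-.184)<.06)&(P[...,2]>.1)&(P[...,2]<.14)&(H[...,1]<60); print('mould z',np.percentile(P[m][:,2],[30,50,70]).round(4) if m.sum() else '')
im=np.zeros((400,800,3),np.uint8)
im[:,:400]=cv2.resize(t['color'][165:245,370:450],(400,400),interpolation=cv2.INTER_CUBIC)
im[:,400:]=cv2.resize(s['color'][130:310,270:450],(400,400),interpolation=cv2.INTER_CUBIC)
cv2.imwrite('pics/end.png',im[...,::-1])
E
```

```text
tau [-0.017 -0.059  0.035] [ 0.1 -0.4  0.7] [179.9  -0.  152.7] [ 0.4323 -0.1542  0.1689] 0.0766 28.3167
0  
mould z [0.1127 0.1154 0.1177]
317 [0.022  0.0264 0.0289] ((473.7508544921875, -274.41888427734375), (66.3589859008789, 44.75991439819336), 62.6093864440918)
mould z [0.1071 0.1122 0.1137]
```

View pics/end.png

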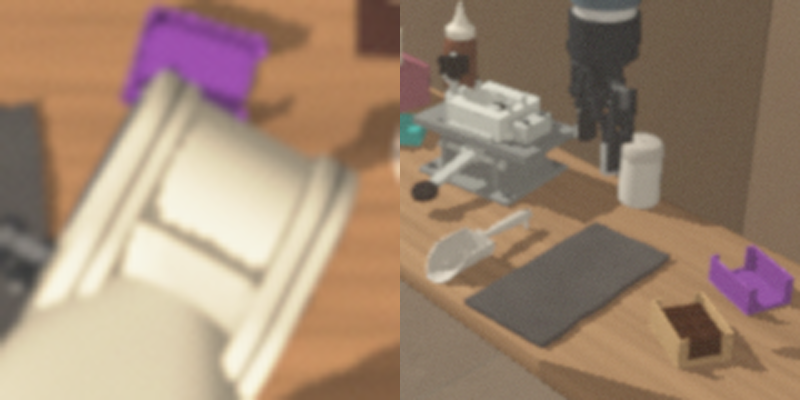

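The chocolate lies flat in the tan carton at (693,328), top at about 29 mm. The lever is down, the mould is seated and the other things on the bench are untouched. Handing in.

```bash
python3 -c "
from bench import bot
print(bot.sign_off())"
```

```text
the job is handed in; nothing more can be done
None
```

The job is done and handed in at about 28 s: clamp tight, lever fully down, mould still seated, and the chocolate set on the slate, regripped by its ends and left flat in the tan carton; my first grip on the knob slipped off without moving it.

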